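# Fit the filter canister of a bench fume extractor

## Task

Fit the filter canister into the port of the solder fume extractor: lower it in (do not drop it) so that its two brass pins pass through the open gaps of the dark steel bayonet hooks and rest on the ledges, and let go so that it hangs there by itself. Then turn it clockwise (seen from above) by its blue handle bar, for instance by pushing one end of the bar round, until both pins drop fully into the locking notches, and leave it locked. Do not knock the meter, the solder spool or the screwdriver away.

Things in the scene. Friction and masses are not known exactly. Their poses are not given: they have to be found in the camera images.
- extractor: Fume extractor: fixed white box 200 x 200 mm, 70 mm high, louvres on its -x side. Origin: centre of its underside, on the port's vertical axis; z up. The port is a round hole in its top, 80 mm in diameter, 3 mm chamfer, down to the table. Two dark steel bayonet hooks stand on the top on opposite sides of the hole, between radii 43 and 61 mm, reaching 112 mm above the table.
- gap (a point): Middle of one hook's open gap, at ledge height: on the extractor's +y axis, radius 52 mm, 85 mm above the table (the other gap is on -y). The gap is open from above and 35 degrees wide, with a back stop on its anticlockwise side. Below it begins a level ledge (top at 85 mm) that runs on clockwise, under a roof 106 to 112 mm high, to the notch.
- notch (a point): Middle of the floor of the same hook's locking notch: radius 52 mm, 77 mm above the table, 55 degrees clockwise of the gap. The notch is 8 mm deep and 24 degrees wide, under the roof; just past it an end stop halts the pin at most 5 degrees beyond the notch's centre. Friction may hold the pins up while the bar is pushed hard: they drop when the push is relieved.
- entry: Two red dots 12 mm wide on the extractor's top, 74 mm from the port's axis, outside the centres of the two open gaps. Origin and axes are the extractor's; dots on +y and -y. The canister enters with its y axis along this y axis, either way round, up to 10 degrees off, and then hangs with its origin 36 mm above the extractor's.
- lock: Two green dots 12 mm wide on the extractor's top, 74 mm from the port's axis, outside the centres of the two notches. Origin is the extractor's; axes turned 55 degrees clockwise (-0.96 rad about z), dots on +y and -y. Locked, the canister's y axis lies along this y axis, either way round, and its origin is 28 mm above the extractor's.
- canister: Loose filter canister, 0.25 to 0.5 kg, upright: white cylinder 76 mm in diameter, 72 mm high, dark bands, foot chamfered 4 mm; grey neck 26 mm wide above it, topped by a blue handle bar. Two round brass pins 12 mm in diameter stick out along +y and -y, axis 55 mm above the underside, tips 58 mm from the centre. Origin: centre of the underside, z up. A half turn about z makes no difference.
- bar (a point): Centre of the blue handle bar on the canister's axis, 103 mm above its underside. The bar is 150 mm long (along the canister's x), 16 mm wide (along y) and 22 mm high (92 to 114 mm above the underside); 20 mm of free height between it and the white body, outside the neck. Turning the hung canister takes a few newtons at the bar's end; it tilts a little in the port.
- meter: Bystander: red and grey multimeter lying flat, 150 x 80 x 40 mm. Origin: centre of its underside.
- spool: Bystander: metal solder spool standing on its flange, 60 mm in diameter, 44 mm high. Origin: centre of its underside.
- screwdriver: Bystander: screwdriver 180 mm long, lying flat along its x axis.

How it is judged (in metres and radians):
On the way, in this order (a step that is already met when the one before it is completed fails the run):
1. the canister hangs in the port with its pins on the ledges in the open gaps, let go (horizontal distance between canister and extractor below 0.006 m and z of canister in the frame of extractor between 0.032 and 0.04 m and angle between the y axis of canister and the y axis of entry, either way round below 0.3 rad and contact force between the fingers and canister below 0.3 N and linear speed of canister below 0.03 m/s), for 0.2 s.
2. the pins have been turned to the notches and have dropped in (horizontal distance between canister and extractor below 0.006 m and z of canister in the frame of extractor below 0.031 m and angle between the y axis of canister and the y axis of lock, either way round below 0.17 rad), for 0.2 s.
At the end, for the whole second after the job is handed in: Canister upright (0.1 rad) and at rest in the port, axis within 6 mm of the port's, origin 23 to 31 mm above the extractor's (both pins down in the notches), y axis within 0.17 rad of the lock direction; meter, spool and screwdriver within 30 mm of their starts (all of step 2 and z of canister in the frame of extractor above 0.023 m and angle between canister's own z axis and vertical below 0.1 rad and linear speed of canister below 0.02 m/s and distance of each of meter, spool, screwdriver from where it was at the start of the episode below 0.03 m); the robot touches nothing.
It fails at once if the canister is dropped (moves faster than 0.7 m/s with the fingers off it) (linear speed of canister above 0.7 m/s and contact force between the fingers and canister below 0.1 N).
It fails at once if the canister is tipped over (more than 0.7 rad) (angle between canister's own z axis and vertical above 0.7 rad).
It fails at once if the meter is knocked away (moved more than 30 mm) (distance of meter from where it was at the start of the episode above 0.03 m).
It fails at once if the spool is knocked away (moved more than 30 mm) (distance of spool from where it was at the start of the episode above 0.03 m).
It fails at once if the screwdriver is knocked away (moved more than 30 mm) (distance of screwdriver from where it was at the start of the episode above 0.03 m).
It also fails if it takes over 64 s, if anything falls off the work surface, if the arm or the gripper's body presses on something with over 40 N, if the wrist force passes 120 N, or if a joint passes its speed limit or range.

## Robot

A 6-joint arm with a two-finger parallel gripper is mounted at the origin on the work surface. World frame = base frame: x ahead of the robot, y to its left, z up, the work surface at z = 0. Lengths are in mm, angles in degrees, forces in N, time in s.
With the tool pointing down it reaches from about 300 to 875 mm from the base axis. Payload 6.4 kg.
Tool frame: the origin (TCP) lies midway between the tips of the shut fingers; the grasp point (between the pads) lies 19 mm behind it; z points along the fingers, y is the direction in which the jaws open and shut (so a half turn about z gives the same grasp; the last joint's range is limited). The gripper opens to 85 mm and grips with 20 to 120 N. Pads are 22 mm wide; open, the fingers measure 114 mm over their backs; the gripper's body (76 mm by 85 mm) begins 54 mm behind the grasp point. The pads swing forward as they close: fully open they stand 13 mm farther back than shut.
Start: joints at [59.914, 10.359, 92.074, -0, 77.567, -11.82], TCP at [180.209, 546.046, 231.288] pointing down, gripper open.
Joint ranges: [-171.53, 171.53], [-51.25, 118.39], [17.06, 147.69], [-65.23, 245.23], [0, 150.52], [-178.68, 178.68]. Speed limits (degrees/s): [147.25, 147.25, 172.46, 180, 180, 180].

## Interface

Orientations are given as a 3x3 rotation matrix whose columns are the frame's x, y, z axes.
In Python, from cell import observe, snapshot, camera_params, hand_in gives the robot as it stands.
- The arm moves only by the tool play_rows, never from a script. Its argument "motion" is text: rows parted by semicolons, each of 6 numbers parted by spaces: the shift along the tool's x, y, z in m, then the turn, a rotation vector about the tool's x, y, z in rad. A call has 1 to 8 rows; each row is the pose to reach, as a shift and turn from the pose commanded when the call began, along the tool's axes at that moment; what a row does not reach only later rows make up. A row lasts 1/12 s, in which the tool goes at most 41.7 mm and 7.16 degrees, less where a joint would pass 70% of its speed; a pose out of reach is approached as far as the arm can. A call with a gripper value outside its range is refused whole. "hand" is the finger opening in m, from 0 to 0.0854, set as the call begins (left out, the last holds). The fingers move at their own pace and stop on an object; the grip force is fixed at half the most. Time passes only in rows, so rows that repeat a pose let the fingers close. It gives the time, the measured TCP pose, the force and the opening at its end, in the units of the state.
- observe(): the state, without advancing time (a new reading comes with each control period).
- snapshot(name): name is "scene" or "top" or "wrist"; returns the picture (420x560x3 uint8, blue, green, red); there is no depth.
- camera_params(name): a dict with "vertical_fov" (degrees; the focal length in pixels is half the picture's height over the tangent of half this angle, whatever the lens; pixels are square), "cx", "cy" (the principal point, pixels), "world_from_camera" (4x4, takes a point from camera to world coordinates); the wrist camera has in their place "hand_eye" (4x4, takes a point from camera to tool coordinates, whose origin is the TCP and whose axes are the flange's). Camera axes: x right, y up, looking along -z (the intrinsics and any distortion apply to the point x, -y, -z); pixel columns grow to the right and rows downward; lengths in mm; the calibration is good to about 2 mm. A picture is of the moment at which its call begins: read the wrist's pose just before it. camera_params takes no time and is no camera call.
- hand_in(): hands the job in, once; it reports no verdict.
The state is a dict: "t": time; "joint_pos": joint angles; "joint_vel": joint speeds; "tau": joint torques, N m; "tool_pos": TCP position; "tcp_rot": TCP orientation; "wrist_force": force on the tool from outside, world axes, zero at the start; "wrist_torque": the same for the moment, N m; "width": finger opening in mm.
Only numpy, scipy, OpenCV 4.12 (cv2) and the standard library are available. Lean on these libraries where they do the work, as an engineer would, in place of code of your own. Each camera call takes 0.05 s, during which the arm holds its last target.

## Working session

There is one attempt and no reset: what is moved stays moved. The work goes in short steps, Python scripts to look and compute and a tool call to move; the robot and the scene stay as the last step left them, time stands still between calls to the robot, and variables do not carry over. Pictures are saved under pics/ and viewed, and the job is handed in when it is done.

Besides the shell and the picture viewer there is one more tool, called after "Request:" in YAML: its name, and indented under it one key for each argument. play_rows: Moves the arm, as the interface text tells. Its arguments: {"type":"object","properties":{"motion":{"type":"string"},"hand":{"type":"number"}},"required":["motion"]}

```bash
ls; mkdir -p pics; python3 - <<'E'
from cell import *
import cv2,json
print(observe())
for n in("scene","top","wrist"):
    cv2.imwrite(f"pics/{n}0.png",snapshot(n)); print(n,camera_params(n))
E
```

```text
pics
{'t': 0.0, 'joint_pos': array([ 5.99147441e+01,  1.04026074e+01,  9.21302925e+01, -1.17089643e-03,
        7.75669809e+01, -1.18208350e+01]), 'joint_vel': array([-0.06119666,  0.0219827 , -0.0648324 ,  0.05771069,  0.0205605 ,
       -0.02878819]), 'tau': array([-6.38954825e-04, -4.44874692e+01, -3.51340306e+01, -3.27226935e-04,
        9.11786046e-03, -5.78059030e-06]), 'tool_pos': array([179.92667118, 545.55588348, 230.38864269]), 'tcp_rot': array([[-9.49621515e-01,  3.13397903e-01, -8.56601187e-04],
       [ 3.13398891e-01,  9.49620361e-01, -1.51840232e-03],
       [ 3.37581825e-04, -1.71036538e-03, -9.99998480e-01]]), 'wrist_force': array([-0.0213867 , -0.9351863 ,  0.72559744]), 'wrist_torque': array([ 0.00274137, -0.01886549, -0.02861774]), 'width': 85.32364734708219}
scene {'vertical_fov': 52.954175326813846, 'cx': 283.34179903318073, 'cy': 204.16340449373436, 'world_from_camera': array([[ 7.79911639e-01, -5.22633095e-01,  3.44372594e-01,
         9.11990674e+02],
       [ 6.25780398e-01,  6.61410848e-01, -4.13442358e-01,
        -3.50478946e+02],
       [-1.16931101e-02,
[... 351 characters left out ...]
   [-9.99475507e-01, -2.92032300e-02,  1.39957629e-02,
         2.83638812e+01],
       [ 1.16783837e-02,  7.80678268e-02,  9.96879647e-01,
         1.25791911e+03],
       [ 0.00000000e+00,  0.00000000e+00,  0.00000000e+00,
         1.00000000e+00]])}
wrist {'vertical_fov': 60.768349465150266, 'cx': 279.5459159916063, 'cy': 210.26898388868713, 'hand_eye': array([[ 4.27584701e-04,  9.52757234e-01,  3.03732563e-01,
         7.75472377e+01],
       [ 9.99999907e-01, -4.25502138e-04, -7.30393220e-05,
         3.53511789e-01],
       [ 5.96501128e-05,  3.03732566e-01, -9.52757327e-01,
        -1.43425390e+02],
       [ 0.00000000e+00,  0.00000000e+00,  0.00000000e+00,
         1.00000000e+00]])}
```

View pics/scene0.png

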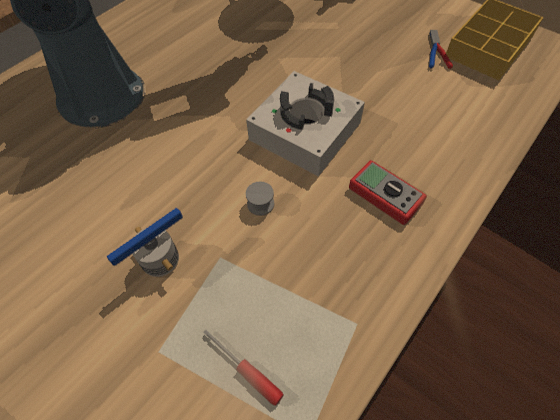

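View pics/top0.png

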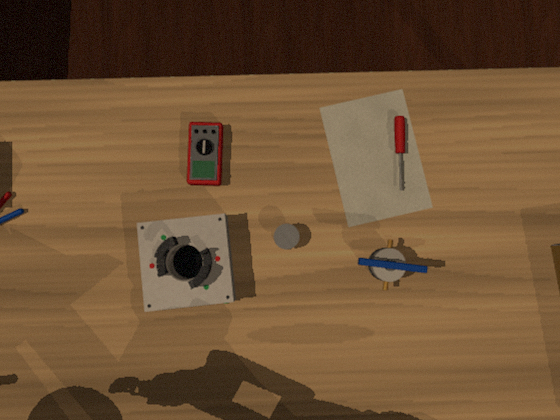

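View pics/wrist0.png

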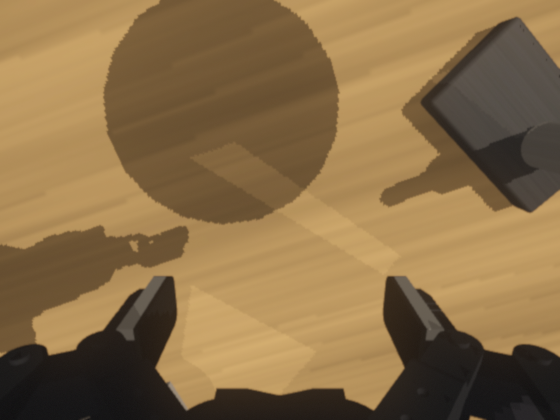

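The top view shows the extractor around pixel (185,262) with red dots at (152,266) and (218,258) and green dots at (163,237) and (206,287). The canister is at (390,265) and the spool at (287,236). The wrist camera sees none of them yet. Next I'll get measurements from the top and scene views.

```bash
cat > h.py <<'E'
import numpy as np, cv2
from cell import *
def K(p): 
    f=210/np.tan(np.radians(p["vertical_fov"]/2)); return f,p["cx"],p["cy"]
def pose(n,st=None):
    p=camera_params(n)
    if n!="wrist": return p,np.array(p["world_from_camera"])
    T=np.eye(4);T[:3,:3]=st["tcp_rot"];T[:3,3]=st["tool_pos"]
    return p,T@np.array(p["hand_eye"])
def ray(n,uv,st=None,PT=None):
    p,T=PT or pose(n,st); f,cx,cy=K(p)
    d=T[:3,:3]@np.array([(uv[0]-cx)/f,-(uv[1]-cy)/f,-1.]); return T[:3,3],d/np.linalg.norm(d)
def plane(n,uv,z,st=None):
    o,d=ray(n,uv,st); return o+d*(z-o[2])/d[2]
def tri(rs):
    A=0;b=0
    for o,d in rs:
        M=np.eye(3)-np.outer(d,d);A=A+M;b=b+M@o
    x=np.linalg.solve(A,b); return x,[round(float(np.linalg.norm((np.eye(3)-np.outer(d,d))@(x-o))),1) for o,d in rs]
def proj(n,X,st=None):
    p,T=pose(n,st);f,cx,cy=K(p);c=T[:3,:3].T@(np.array(X)-T[:3,3]);return np.array([cx-f*c[0]/c[2],cy+f*c[1]/c[2]])
def blobs(im,kind,mn=6):
    h=cv2.cvtColor(im,cv2.COLOR_BGR2HSV)
    R={"blue":[((105,120,40),(130,255,255))],"green":[((45,80,40),(85,255,255))],"red":[((0,150,60),(6,255,255)),((172,150,60),(180,255,255))],"brass":[((12,150,100),(28,255,255))]}[kind]
    m=sum(cv2.inRange(h,a,b) for a,b in R)
    n,l,s,c=cv2.connectedComponentsWithStats(m)
    return [(c[i].round(2),s[i]) for i in range(1,n) if s[i][4]>=mn],m,l
E
python3 - <<'E'
from h import *
for n in("top","scene"):
    im=cv2.imread(f"pics/{n}0.png")
    for k in("red","green","blue"):
        b,m,l=blobs(im,k,4)
        print(n,k,[(tuple(map(float,c)),s.tolist()) for c,s in b])
t=cv2.imread("pics/top0.png");s=cv2.imread("pics/scene0.png")
a=cv2.resize(t[205:320,125:245],None,fx=5,fy=5,interpolation=cv2.INTER_CUBIC);cv2.imwrite("pics/t_ext.png",a)
a=cv2.resize(t[220:310,340:450],None,fx=6,fy=6,interpolation=cv2.INTER_CUBIC);cv2.imwrite("pics/t_can.png",a)
a=cv2.resize(s[65:175,240:370],None,fx=5,fy=5,interpolation=cv2.INTER_CUBIC);cv2.imwrite("pics/s_ext.png",a)
a=cv2.resize(s[195:285,95:200],None,fx=6,fy=6,interpolation=cv2.INTER_CUBIC);cv2.imwrite("pics/s_can.png",a)
E
```

```text
top red [((399.5, 133.98), [394, 116, 11, 37, 364]), ((206.51, 156.45), [187, 122, 36, 64, 631]), ((5.41, 196.85), [0, 192, 12, 13, 61]), ((216.95, 258.1), [215, 256, 5, 5, 20]), ((151.5, 265.5), [150, 264, 4, 4, 16])]
top green [((203.09, 168.72), [192, 161, 23, 17, 349]), ((163.0, 237.0), [161, 235, 5, 5, 21]), ((206.0, 286.63), [204, 285, 5, 5, 19])]
top blue [((10.93, 215.08), [0, 209, 24, 14, 126]), ((392.52, 264.84), [359, 258, 68, 15, 443])]
scene red [((444.18, 56.12), [437, 43, 16, 26, 136]), ((288.0, 129.71), [286, 128, 5, 4, 14]), ((383.15, 199.84), [349, 160, 77, 65, 948]), ((376.5, 163.67), [374, 162, 6, 4, 6]), ((386.5, 170.0), [382, 167, 10, 7, 10]), ((396.0, 176.0), [393, 174, 7, 5, 7]), ((405.5, 182.0), [401, 179, 10, 7, 10]), ((418.5, 190.25), [417, 189, 4, 3, 4]), ((269.16, 389.31), [257, 371, 26, 34, 397])]
scene green [((273.86, 110.5), [272, 109, 5, 4, 14]), ((337.38, 109.38), [336, 108, 4, 4, 13])]
scene blue [((432.53, 55.2), [429, 43, 8, 25, 102]), ((144.12, 236.68), [107, 209, 75, 56, 954])]
```

View pics/t_ext.png

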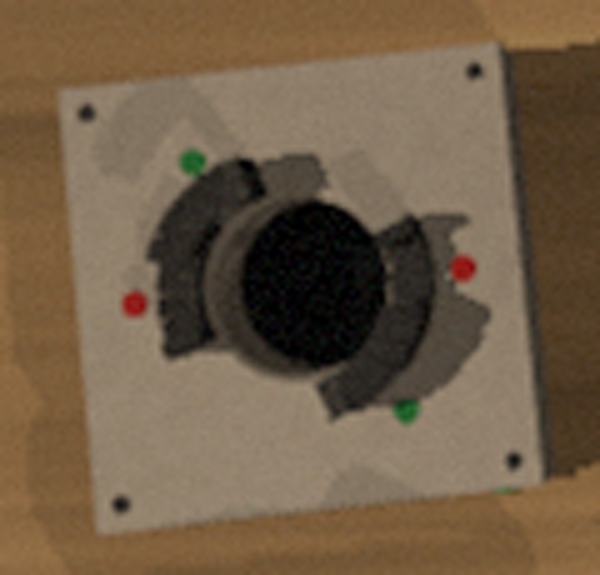

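View pics/t_can.png

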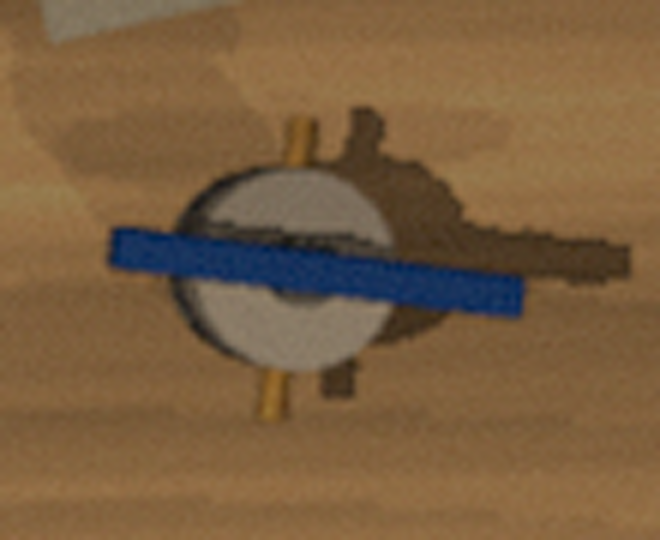

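View pics/s_ext.png

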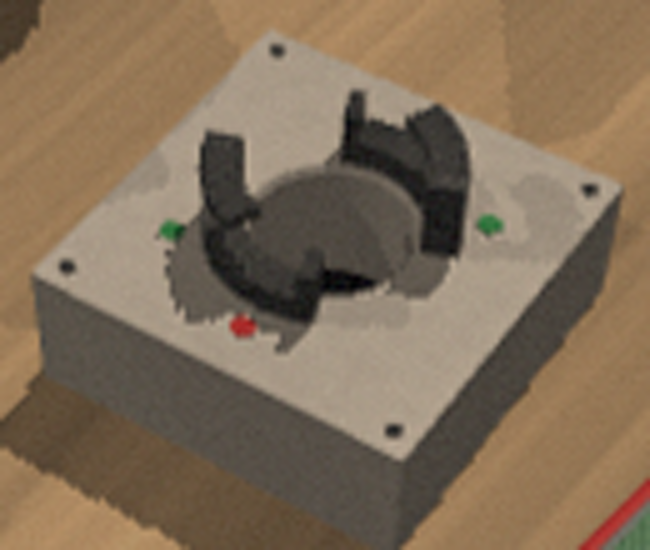

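View pics/s_can.png

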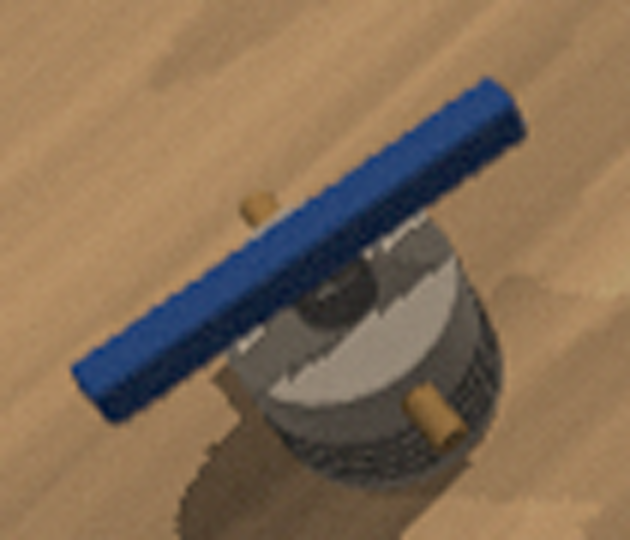

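```bash
python3 - <<'E'
from h import *
np.set_printoptions(precision=1,suppress=True)
im=cv2.imread("pics/top0.png")
# dots
rt=[(216.95,258.1),(151.5,265.5)];gt=[(163,237),(206,286.63)]
rs=[(288,129.71)];gs=[(337.38,109.38),(273.86,110.5)]
print("red tri",tri([ray("top",rt[1]),ray("scene",rs[0])]),tri([ray("top",rt[0]),ray("scene",rs[0])]))
for i in (0,1):
  for j in (0,1): print("green",i,j,tri([ray("top",gt[i]),ray("scene",gs[j])]))
P=[plane("top",u,70) for u in rt+gt]; print(np.array(P))
c=np.mean(P,0);print("centre",c,"red mid",(P[0]+P[1])/2,"gr mid",(P[2]+P[3])/2)
d=P[1]-P[0];print("red dir",np.degrees(np.arctan2(d[1],d[0])),np.linalg.norm(d)); d=P[2]-P[3];print("gr dir",np.degrees(np.arctan2(d[1],d[0])),np.linalg.norm(d))
b,m,l=blobs(im,"blue",300);(r)=cv2.minAreaRect(cv2.findNonZero(((l==[i for i in range(1,l.max()+1) if (l==i).sum()>300][0])*1).astype(np.uint8)));print(r)
bt=np.array([[111,227],[108,268],[525,278],[520,318]])/6+[340,220]
bs=np.array([[73,370],[487,78]])/6+[95,195]
# end corners: left-top-view end (y larger)
for z in(114,):
  Q=[plane("top",u,z) for u in bt];print(np.array(Q)); a=(Q[0]+Q[1])/2;e=(Q[2]+Q[3])/2
  d=a-e;print("bar",(a+e)/2,np.degrees(np.arctan2(d[1],d[0])),np.linalg.norm(d))
# scene corner (73,370)& which top corner? try all
for v in bs:
  for u in bt: print(v,u,tri([ray("top",u),ray("scene",v)]))
pt=np.array([[303,118],[270,420]])/6+[340,220]
for u in pt: print("pin tip",plane("top",u,55))
E
```

```text
red tri (array([457.6, 299.9, -63.9]), [51.4, 51.4]) (array([505.4, 160.9,  68.9]), [0.7, 0.7])
green 0 0 (array([556.6, 281.7,  68.9]), [0.7, 0.7])
green 0 1 (array([511.5, 212.4, 121.9]), [71.8, 71.8])
green 1 0 (array([507.4, 220. ,  96.2]), [72.5, 72.5])
green 1 1 (array([442.6, 186.8,  69.6]), [0.5, 0.5])
[[505.9 161.3  70. ]
 [493.8 308.4  70. ]
 [557.  281.9  70. ]
 [443.  187.1  70. ]]
centre [499.9 234.7  70. ] red mid [499.9 234.9  70. ] gr mid [500.  234.5  70. ]
red dir 94.69838243786783 147.63368988752893
gr dir 39.71425942191331 148.2870389383049
((392.45440673828125, 264.834716796875), (68.14209747314453, 6.9358110427856445), 7.765166282653809)
[[ 497.7 -151.1  114. ]
 [ 482.9 -149.4  114. ]
 [ 474.7 -300.7  114. ]
 [ 460.3 -298.2  114. ]]
bar [ 478.9 -224.9  114. ] 81.31880880944512 150.9254810318585
[107.2 256.7] [358.5 257.8] (array([ 471.9, -228.1,   73.7]), [74.1, 74.1])
[107.2 256.7] [358.  264.7] (array([ 456. , -228.1,   50.6]), [72.3, 72.3])
[107.2 256.7] [427.5 266.3] (array([ 474.4, -298.9,  124.6]), [1.4, 1.4])
[107.2 256.7] [426.7 273. ] (array([ 460.5, -299.5,  106.1]), [1.0, 1.0])
[176.2 208. ] [358.5 257.8] (array([ 495.3, -153.5,  121.3]), [4.3, 4.3])
[176.2 208. ] [358.  264.7] (array([ 482.2, -151.4,  104.6]), [0.6, 0.6])
[176.2 208. ] [427.5 266.3] (array([ 517.5, -224.4,  232.4]), [55.4, 55.4])
[176.2 208. ] [426.7 273. ] (array([ 507. , -222.9,  221.3]), [59.0, 59.0])
pin tip [ 535.8 -235.7   55. ]
pin tip [ 421.7 -217.8   55. ]
```

```bash
cat >> h.py <<'E'
def togo(p,yaw,st=None,show=True):
    """shift (m) in tool axes and rotvec to reach TCP p(mm), tool y at yaw (deg), pointing down"""
    from scipy.spatial.transform import Rotation as R
    st=st or observe(); r=np.array(st["tcp_rot"])
    a=np.radians(yaw); y=np.array([np.cos(a),np.sin(a),0]);z=np.array([0,0,-1.]);G=np.c_[np.cross(y,z),y,z]
    s=r.T@(np.array(p)-st["tool_pos"])/1000; w=R.from_matrix(r.T@G).as_rotvec()
    if show: print("t",round(st["t"],2),"tcp",np.round(st["tool_pos"],1),"F",np.round(st["wrist_force"],1),"w",round(st["width"],1)," GO",np.round(s,4),np.round(w,4),"j",np.round(st["joint_pos"],0))
    return s,w
E
python3 -c "
from h import *
togo([479,-225,260],-8.6)"
```

```text
t 0.15 tcp [180.  545.7 230.6] F [ 0.2 -0.2  0.9] w 85.7  GO [-0.5255 -0.6382 -0.0287] [-1.3000e-03  7.0000e-04  1.4021e+00] j [ 60.  10.  92.   0.  78. -12.]
```

Request:
play_rows:
  motion: "-0.01 -0.012 -0.005 0 0 0.03; -0.03 -0.036 -0.015 0 0 0.08; -0.055 -0.067 -0.028 0 0 0.16; -0.08 -0.097 -0.028 0 0 0.24; -0.105 -0.127 -0.028 0 0 0.32; -0.13 -0.158 -0.028 0 0 0.4; -0.155 -0.188 -0.028 0 0 0.48; -0.18 -0.218 -0.028 0 0 0.56"

```text
t: 0.82
tool_pos: [282.7, 280.9, 259.1]
tcp_rot: [[-0.636, 0.772, 0.0], [0.772, 0.636, 0.0], [-0.0, 0.0, -1.0]]
wrist_force: [0.5, -0.1, 0.6]
width: 85.0
```

```bash
python3 -c "
from h import *
togo([479,-225,260],-8.6)"
```

```text
t 0.82 tcp [282.7 280.9 259.1] F [ 0.5 -0.1  0.6] w 85.0  GO [-0.5153 -0.1701 -0.0008] [3.00e-04 1.00e-04 8.39e-01] j [ 28. -15. 114.  -0.  82. -12.]
```

Request:
play_rows:
  motion: "-0.036 -0.012 0 0 0 0.08; -0.073 -0.024 0 0 0 0.16; -0.11 -0.036 0 0 0 0.24; -0.147 -0.048 0 0 0 0.32; -0.184 -0.06 0 0 0 0.4; -0.221 -0.073 0 0 0 0.48; -0.258 -0.085 0 0 0 0.55; -0.295 -0.097 0 0 0 0.6"

```text
t: 1.48
tool_pos: [396.5, -8.5, 259.4]
tcp_rot: [[-0.088, 0.996, 0.001], [0.996, 0.088, -0.0], [-0.0, 0.001, -1.0]]
wrist_force: [1.6, 0.4, 0.0]
width: 85.6
```

```bash
python3 -c "
from h import *
togo([479,-225,260],-8.6)"
```

```text
t 1.48 tcp [396.5  -8.5 259.4] F [1.6 0.4 0. ] w 85.6  GO [-0.223   0.0632 -0.0006] [6.00e-04 1.00e-04 2.38e-01] j [-19. -16. 114.   0.  82. -24.]
```

Request:
play_rows:
  motion: "-0.035 0.01 0 0 0 0.05; -0.07 0.02 0 0 0 0.1; -0.105 0.03 0 0 0 0.15; -0.14 0.04 0 0 0 0.19; -0.17 0.05 0 0 0 0.22; -0.195 0.057 0 0 0 0.238; -0.208 0.06 0 0 0 0.238; -0.208 0.06 0 0 0 0.238"

```text
t: 2.15
tool_pos: [475.4, -210.2, 258.7]
tcp_rot: [[0.148, 0.989, -0.001], [0.989, -0.148, 0.0], [-0.0, -0.001, -1.0]]
wrist_force: [-1.0, -1.1, 1.1]
width: 85.6
```

```bash
python3 -c "
from h import *
togo([479,-225,260],-8.6)
st=observe();im=snapshot('wrist');cv2.imwrite('pics/w1.png',im)
import pickle;pickle.dump(st,open('w1.pkl','wb'))"
```

```text
t 2.15 tcp [ 475.4 -210.2  258.7] F [-1.  -1.1  1.1] w 85.6  GO [-0.0141  0.0058 -0.0013] [-0.0008  0.0001  0.002 ] j [-37.   2.  98.  -0.  80. -28.]
```

View pics/w1.png

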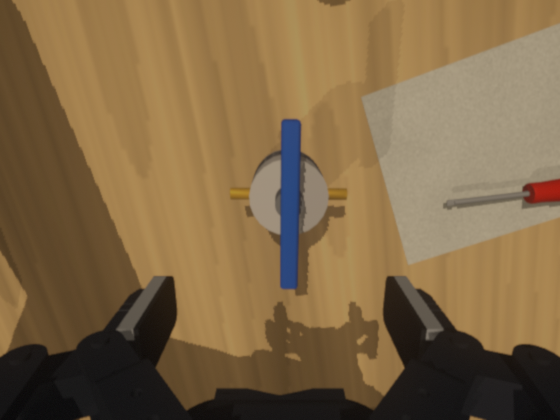

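The wrist view shows the bar upright from (291,120) to (289,288), with brass pins at (239,193) and (338,193). I'll combine it with the top view to get height and position.

```bash
cat > bar.py <<'E'
from h import *
def barpts(im,mn=300):
    b,m,l=blobs(im,"blue",mn)
    i=max(range(1,l.max()+1),key=lambda i:(l==i).sum())
    r=cv2.minAreaRect(cv2.findNonZero((l==i).astype(np.uint8)));c=cv2.boxPoints(r);return r,c
def ends(c):
    # midpoints of the short sides
    e=[(np.linalg.norm(c[i]-c[(i+1)%4]),(c[i]+c[(i+1)%4])/2) for i in range(4)];e.sort(key=lambda t:t[0]);return e[0][1],e[1][1]
E
python3 - <<'E'
from bar import *
import pickle
np.set_printoptions(precision=1,suppress=True)
st=pickle.load(open('w1.pkl','rb'))
r,c=barpts(cv2.imread('pics/w1.png'));print(r);A=ends(c);print(A)
rt,ct=barpts(cv2.imread('pics/top0.png'));B=ends(ct);print(B)
for a in A:
  for b in B:
    x,e=tri([ray("wrist",a,st),ray("top",b)])
    if e[0]<10: print(x,e)
for z in (103,114):
  for a,b,n in((*A,"wrist"),(*B,"top")):
    p,q=plane(n,a,z,st),plane(n,b,z,st);d=p-q;print(n,z,(p+q)/2,np.degrees(np.arctan2(d[1],d[0]))%180,np.linalg.norm(d))
im=cv2.imread('pics/w1.png');b,m,l=blobs(im,"brass",30)
for c,s in b:
  if 180<c[1]<205 and 220<c[0]<350:print(c,s)
for u in((230,193),(347.5,193.5)): print(plane("wrist",u,55,st))
E
```

```text
((290.0, 203.5), (167.0, 18.0), 90.0)
(array([290., 120.], dtype=float32), array([290., 287.], dtype=float32))
(array([358.7, 260.2], dtype=float32), array([426.2, 269.4], dtype=float32))
[ 492.5 -152.1  109.2] [0.1, 0.1]
[ 488.9 -112.5  754.8] [8.5, 8.5]
[495.8 -95.2 469.2] [5.1, 5.1]
[ 470.1 -297.7  113.6] [2.0, 2.0]
wrist 103 [ 482.1 -228.2  103. ] 82.04931052512475 152.6457036898012
top 103 [ 479.9 -226.9  103. ] 80.5278212895838 149.70786583004033
wrist 114 [ 482.3 -224.7  114. ] 82.04931052512472 147.03257497593228
top 114 [ 480.3 -224.5  114. ] 80.5278212895838 148.2819767649084
[238.7 192.9] [230 187  19  13 213]
[337.6 193.3] [328 188  20  12 214]
[ 424.3 -217.3   55. ]
[ 540.7 -235.1   55. ]
```

```bash
python3 -c "
from h import *
togo([481.5,-225,150],-8.6)"
```

```text
t 2.2 tcp [ 474.9 -208.5  258.7] F [-0.6  0.3  0.1] w 85.5  GO [-0.0155  0.0091  0.1086] [-0.0014 -0.0009  0.0031] j [-37.   2.  98.   0.  80. -28.]
```

Request:
play_rows:
  motion: "-0.004 0.003 0.015 0 0 0; -0.008 0.006 0.035 0 0 0; -0.012 0.009 0.055 0 0 0; -0.0155 0.009 0.075 0 0 0; -0.0155 0.009 0.095 0 0 0; -0.0155 0.009 0.108 0 0 0.003; -0.0155 0.009 0.108 0 0 0.003; -0.0155 0.009 0.108 0 0 0.003"

```text
t: 2.87
tool_pos: [481.3, -223.0, 151.1]
tcp_rot: [[0.147, 0.989, -0.001], [0.989, -0.147, 0.001], [0.001, -0.002, -1.0]]
wrist_force: [0.3, 0.2, 0.3]
width: 85.4
```

```bash
python3 -c "
from h import *
togo([481.5,-225,150],-8.6)
st=observe();im=snapshot('wrist');cv2.imwrite('pics/w2.png',im)
import pickle;pickle.dump(st,open('w2.pkl','wb'))"
```

```text
t 2.87 tcp [ 481.3 -223.   151.1] F [0.3 0.2 0.3] w 85.4  GO [-0.002   0.0005  0.0011] [-0.0015 -0.0011  0.0027] j [-38.  10. 103.   0.  68. -29.]
```

View pics/w2.png

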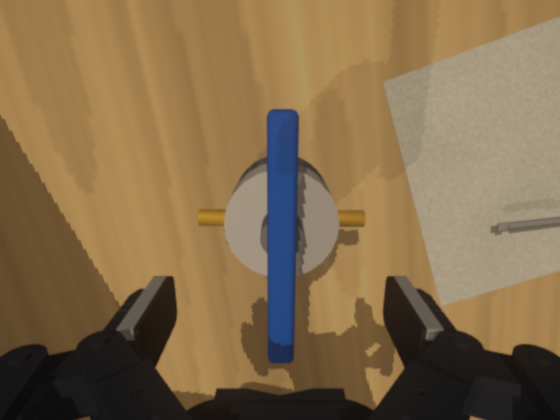

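```bash
python3 - <<'E'
from bar import *
import pickle
np.set_printoptions(precision=1,suppress=True)
s1=pickle.load(open('w1.pkl','rb'));s2=pickle.load(open('w2.pkl','rb'))
A=((291,120),(289,288));B=((283.2,110),(280.7,362))
for a,b in zip(A,B): print(tri([ray("wrist",a,s1),ray("wrist",b,s2)]))
for z in (110,112,114):
  p,q=plane("wrist",B[0],z,s2),plane("wrist",B[1],z,s2);d=p-q;print(z,(p+q)/2,np.degrees(np.arctan2(d[1],d[0]))%180,np.linalg.norm(d))
P=[plane("wrist",u,55,s2) for u in((198,217.3),(364.5,218.3))];print(P,(P[0]+P[1])/2,np.linalg.norm(P[0]-P[1]))
E
```

```text
(array([ 493.7, -153.1,   96.4]), [0.1, 0.1])
(array([ 471.3, -297.1,  116.3]), [0.0, 0.0])
110 [ 482.2 -227.5  110. ] 81.16892607712037 151.6717181038947
112 [ 482.3 -226.6  112. ] 81.16892607712037 150.02816190306763
114 [ 482.4 -225.7  114. ] 81.16892607712036 148.38460570224052
[array([ 424., -218.,   55.]), array([ 540.2, -235.9,   55. ])] [ 482.1 -226.9   55. ] 117.62881395943646
```

```bash
python3 -c "
from h import *
togo([482,-226,95],-8.8)"
```

```text
t 2.92 tcp [ 482.1 -223.8  152.1] F [-0.1  0.4  1.5] w 85.4  GO [-0.0022  0.0002  0.0571] [0.0005 0.     0.006 ] j [-38.  10. 103.   0.  68. -29.]
```

Request:
play_rows:
  motion: "-0.002 0 0.01 0 0 0.005; -0.002 0 0.02 0 0 0.005; -0.002 0 0.03 0 0 0.005; -0.002 0 0.04 0 0 0.005; -0.002 0 0.048 0 0 0.005; -0.002 0 0.055 0 0 0.005; -0.002 0 0.056 0 0 0.005; -0.002 0 0.056 0 0 0.005"

```text
t: 3.58
tool_pos: [481.2, -226.4, 94.5]
tcp_rot: [[0.153, 0.988, -0.001], [0.988, -0.153, 0.001], [0.001, -0.001, -1.0]]
wrist_force: [0.8, -0.7, 0.4]
width: 85.3
```

Request:
play_rows:
  motion: "0 0 0 0 0 0; 0 0 0 0 0 0; 0 0 0 0 0 0; 0 0 0 0 0 0; 0 0 0 0 0 0; 0 0 0 0 0 0; 0 0 0 0 0 0; 0 0 0 0 0 0"
  hand: 0

```text
t: 4.25
tool_pos: [481.7, -226.9, 95.7]
tcp_rot: [[0.153, 0.988, 0.0], [0.988, -0.153, -0.001], [-0.0, 0.0, -1.0]]
wrist_force: [-0.9, -0.2, 4.6]
width: 14.7
```

```bash
python3 -c "
from h import *
togo([482,-226,95],-8.8)
st=observe();im=snapshot('wrist');cv2.imwrite('pics/w3.png',im)
import pickle;pickle.dump(st,open('w3.pkl','wb'))"
```

```text
t 4.25 tcp [ 481.7 -226.9   95.7] F [-0.9 -0.2  4.6] w 14.7  GO [0.0009 0.0001 0.0007] [ 0.0005  0.0004 -0.0004] j [-38.  14. 104.  -0.  61. -29.]
```

View pics/w3.png

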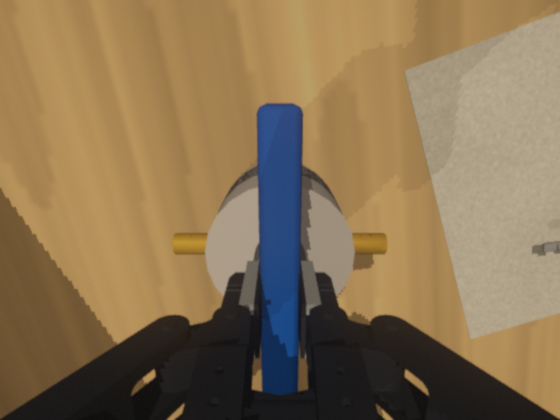

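The fingers hold the bar at its middle, with an opening of 14.7 mm. The pins are level at (190,243) and (370,243). I'll lift.

Request:
play_rows:
  motion: "0 0 -0.003 0 0 0; 0 0 -0.01 0 0 0; 0 0 -0.02 0 0 0; 0 0 -0.035 0 0 0; 0 0 -0.05 0 0 0; 0 0 -0.065 0 0 0; 0 0 -0.08 0 0 0; 0 0 -0.09 0 0 0"

```text
t: 4.97
tool_pos: [482.0, -226.9, 187.4]
tcp_rot: [[0.153, 0.988, 0.002], [0.988, -0.153, -0.001], [-0.001, 0.002, -1.0]]
wrist_force: [-0.2, -0.6, -2.9]
width: 14.1
```

Request:
play_rows:
  motion: "0 0 -0.018 0 0 0; 0 0 -0.036 0 0 0; 0 0 -0.054 0 0 0; 0 0 -0.07 0 0 0; 0 0 -0.08 0 0 0; 0 0 -0.085 0 0 0; 0 0 -0.085 0 0 0; 0 0 -0.085 0 0 0"

```text
t: 5.63
tool_pos: [481.3, -226.4, 269.6]
tcp_rot: [[0.153, 0.988, -0.001], [0.988, -0.153, 0.001], [0.0, -0.001, -1.0]]
wrist_force: [0.1, -0.2, -5.0]
width: 14.3
```

```bash
python3 -c "
from h import *
togo([500,235,270],94.7)
st=observe();im=snapshot('wrist');cv2.imwrite('pics/w4.png',im);cv2.imwrite('pics/top4.png',snapshot('top'))
import pickle;pickle.dump(st,open('w4.pkl','wb'))
for x,z in ((500,112),):
  pass
for n,u in(('spool',(287,236)),('meter',(205,153))): print(n,plane('top',u,40))"
```

```text
t 5.63 tcp [ 481.3 -226.4  269.6] F [ 0.1 -0.2 -5. ] w 14.3  GO [ 4.589e-01 -5.230e-02 -1.000e-04] [-2.0000e-04 -1.1000e-03 -1.8068e+00] j [-38.   3.  96.  -0.  81. -29.]
spool [551.70244538   1.32330658  40.        ]
meter [751.84959756 187.57990972  40.        ]
```

View pics/w4.png

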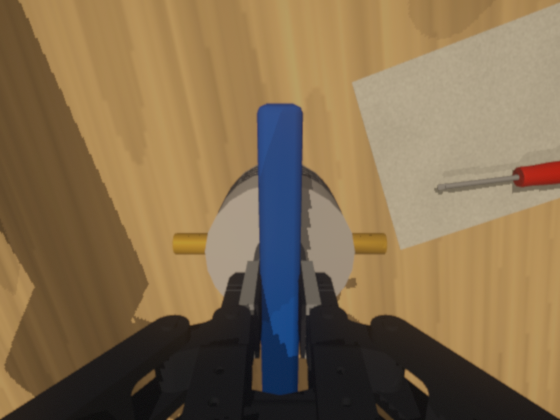

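Request:
play_rows:
  motion: "0.008 0.001 0 0 0 -0.03; 0.024 0.004 0 0 0 -0.09; 0.048 0.008 0 0 0 -0.18; 0.075 0.013 0 0 0 -0.28; 0.103 0.018 0 0 0 -0.38; 0.131 0.023 0 0 0 -0.48; 0.159 0.028 0 0 0 -0.58; 0.187 0.033 0 0 0 -0.68"

```text
t: 6.4
tool_pos: [542.8, -44.9, 269.5]
tcp_rot: [[-0.508, 0.862, -0.001], [0.862, 0.508, 0.001], [0.001, -0.001, -1.0]]
wrist_force: [0.9, 0.3, -3.2]
width: 14.5
```

```bash
python3 -c "
from h import *
togo([640,235,270],94.7)"
```

```text
t 6.4 tcp [542.8 -44.9 269.5] F [ 0.9  0.3 -3.2] w 14.5  GO [ 0.1917  0.2259 -0.0004] [-0.     -0.0014 -1.1203] j [-17.   5.  94.   0.  81. -48.]
```

Request:
play_rows:
  motion: "0.018 0.02 0 0 0 -0.1; 0.036 0.042 0 0 0 -0.2; 0.055 0.064 0 0 0 -0.3; 0.074 0.086 0 0 0 -0.4; 0.092 0.108 0 0 0 -0.5; 0.11 0.13 0 0 0 -0.6; 0.128 0.15 0 0 0 -0.7; 0.145 0.17 0 0 0 -0.8"

```text
t: 7.07
tool_pos: [616.7, 166.1, 269.2]
tcp_rot: [[-0.972, 0.236, -0.002], [0.236, 0.972, 0.0], [0.002, -0.0, -1.0]]
wrist_force: [0.7, -1.3, -3.8]
width: 14.1
```

```bash
python3 -c "
from h import *
togo([640,235,270],94.7)"
```

```text
t 7.07 tcp [616.7 166.1 269.2] F [ 0.7 -1.3 -3.8] w 14.1  GO [-0.0065  0.0725 -0.0009] [ 0.     -0.0019 -0.3198] j [  4.  17.  80.   0.  83. -72.]
```

Request:
play_rows:
  motion: "-0.001 0.016 0 0 0 -0.08; -0.003 0.032 0 0 0 -0.16; -0.005 0.047 0 0 0 -0.24; -0.006 0.058 -0.001 0 0 -0.29; -0.0065 0.065 -0.001 0 0 -0.31; -0.0065 0.068 -0.001 0 0 -0.315; -0.0065 0.069 -0.001 0 0 -0.318; -0.0065 0.069 -0.001 0 0 -0.318"

```text
t: 7.73
tool_pos: [639.8, 229.1, 270.8]
tcp_rot: [[-0.997, -0.073, -0.001], [-0.073, 0.997, -0.0], [0.001, -0.0, -1.0]]
wrist_force: [0.3, 0.2, -3.6]
width: 14.6
```

```bash
python3 -c "
from h import *
import pickle
togo([500,235,270],94.7)
st=observe();im=snapshot('wrist');cv2.imwrite('pics/w5.png',im)
pickle.dump(st,open('w5.pkl','wb'))"
```

```text
t 7.73 tcp [639.8 229.1 270.8] F [ 0.3  0.2 -3.6] w 14.6  GO [0.139  0.0161 0.0009] [-0.0003 -0.0009 -0.0094] j [ 10.  22.  73.  -0.  85. -84.]
```

View pics/w5.png

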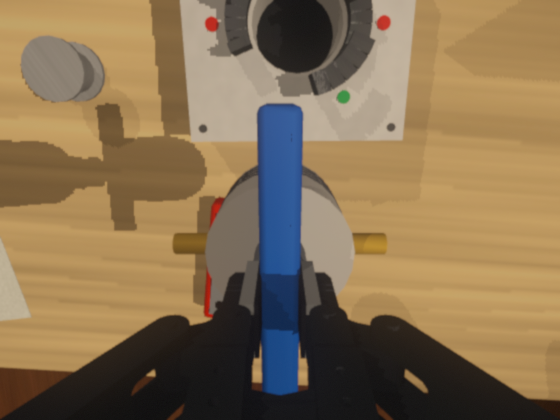

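The wrist view shows red dots at (211,23) and (384,22) and a green dot at (343,97). The canister is still squarely in the hand.

```bash
python3 - <<'E'
from bar import *
import pickle
np.set_printoptions(precision=2,suppress=True)
st=pickle.load(open('w5.pkl','rb'));im=cv2.imread('pics/w5.png')
R=sorted([c for c,s in blobs(im,"red",20)[0] if c[1]<60],key=lambda c:c[0]);G=[c for c,s in blobs(im,"green",20)[0]];print(R,G)
P=[plane("wrist",u,70,st) for u in R];g=plane("wrist",G[0],70,st);print(P,g);d=P[1]-P[0]
print("centre",(P[0]+P[1])/2,np.degrees(np.arctan2(d[1],d[0]))%180,np.linalg.norm(d))
print("tri with top",tri([ray("wrist",R[0],st),ray("top",(216.95,258.1))]),tri([ray("wrist",R[1],st),ray("top",(151.5,265.5))]))
# canister in tool frame
p,T=pose("wrist",{"tcp_rot":np.eye(3),"tool_pos":np.zeros(3)})
def tp(u,z):
    o,d=ray("wrist",u,PT=(p,T));return o+d*(z-o[2])/d[2]
for u in((173,243.3),(386.5,243.3)):print("pin tip",tp(u,40))
for u in((280,104),(280,393)): print("barend",tp(u,-19))
for u in((186,234),(186,253),(370,234),(370,253)): print("pin edge",tp(u,40))
E
```

```text
[array([211.35,  23.79]), array([383.14,  22.46])] [array([343.2 ,  96.55])]
[array([507.21, 160.37,  70.  ]), array([495.34, 308.49,  70.  ])] [558.51 281.79  70.  ]
centre [501.28 234.43  70.  ] 94.58349049865355 148.59058885630648
tri with top (array([506.63, 160.85,  70.74]), [0.8, 0.8]) (array([493.64, 310.55,  61.33]), [0.1, 0.1])
pin tip [ -0.27 -58.73  40.  ]
pin tip [-0.21 59.51 40.  ]
barend [ 74.92   0.41 -19.  ]
barend [-45.75   0.51 -19.  ]
pin edge [  5.25 -51.09  40.  ]
pin edge [ -6.13 -51.99  40.  ]
pin edge [ 5.3  49.95 40.  ]
pin edge [-6.08 50.82 40.  ]
```

```bash
python3 -c "
from h import *
togo([500.8,234.3,270],94.6)"
```

```text
t 7.78 tcp [639.9 228.7 271. ] F [-0.1 -0.8 -4. ] w 14.6  GO [0.1383 0.0156 0.0011] [-0.0003 -0.0007 -0.008 ] j [ 10.  22.  73.  -0.  85. -84.]
```

Request:
play_rows:
  motion: "0.008 0.001 0 0 0 0; 0.027 0.003 0 0 0 -0.003; 0.052 0.006 0 0 0 -0.006; 0.078 0.009 0 0 0 -0.008; 0.103 0.012 0 0 0 -0.008; 0.123 0.014 0 0 0 -0.008; 0.134 0.0152 0 0 0 -0.008; 0.138 0.0156 0 0 0 -0.008"

```text
t: 8.45
tool_pos: [499.6, 234.6, 271.8]
tcp_rot: [[-0.997, -0.081, 0.0], [-0.081, 0.997, 0.0], [-0.0, 0.0, -1.0]]
wrist_force: [0.2, 0.5, -4.2]
width: 14.7
```

Request:
play_rows:
  motion: "0 0 0 0 0 0; 0 0 0 0 0 0; 0 0 0 0 0 0"

```text
t: 8.7
tool_pos: [502.4, 234.4, 271.4]
tcp_rot: [[-0.997, -0.08, 0.001], [-0.08, 0.997, 0.0], [-0.001, -0.0, -1.0]]
wrist_force: [-0.8, -0.3, -3.5]
width: 14.6
```

```bash
python3 -c "
from h import *
import pickle
togo([500.8,234.3,270],94.6)
st=observe();cv2.imwrite('pics/top6.png',snapshot('top'));togo([500.8,234.3,270],94.6);cv2.imwrite('pics/w6.png',snapshot('wrist'))
pickle.dump(st,open('w6.pkl','wb'));togo([500.8,234.3,270],94.6)
a=cv2.imread('pics/top6.png');cv2.imwrite('pics/top6c.png',cv2.resize(a[190:330,115:275],None,fx=4,fy=4))"
```

```text
t 8.7 tcp [502.4 234.4 271.4] F [-0.8 -0.3 -3.5] w 14.6  GO [0.0016 0.     0.0014] [-0.      0.0008  0.0002] j [ 13.   6.  92.  -0.  82. -82.]
t 8.75 tcp [502.3 234.4 271.2] F [ 0.7 -0.2 -3.6] w 14.3  GO [0.0015 0.     0.0012] [-0.0001  0.0004  0.0002] j [ 13.   6.  92.  -0.  82. -82.]
t 8.8 tcp [502.2 234.4 271.1] F [ 0.3 -0.5 -3.7] w 14.5  GO [0.0014 0.     0.0011] [-0.0001 -0.      0.0002] j [ 13.   6.  92.  -0.  82. -82.]
```

View pics/top6c.png

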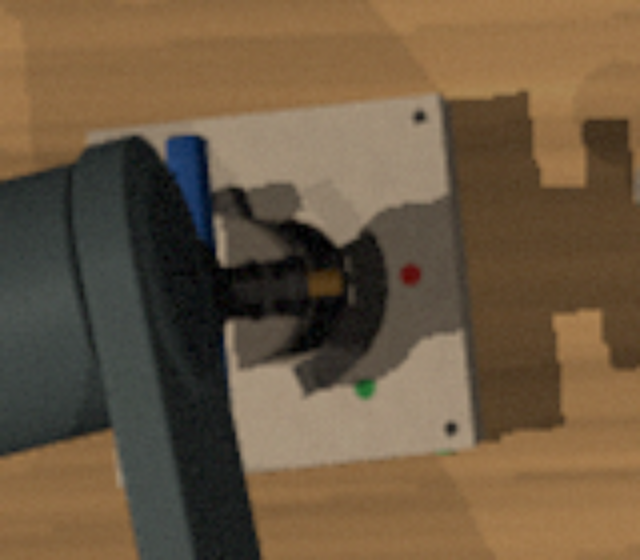

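View pics/w6.png

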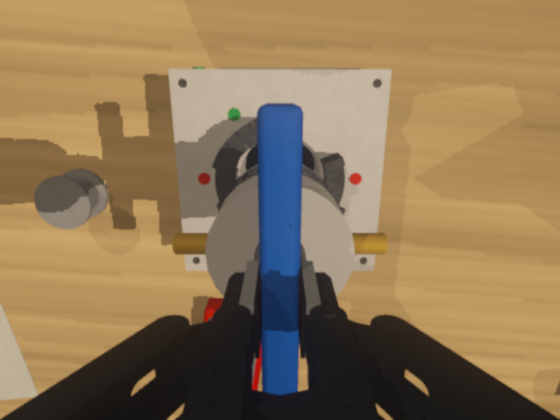

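The wrist view shows both red dots, at (204,178) and (355,178), beyond the held canister. I'll re-measure from this nearer view.

```bash
python3 - <<'E'
from bar import *
import pickle
np.set_printoptions(precision=2,suppress=True)
st=pickle.load(open('w6.pkl','rb'));st['tool_pos']=np.array([502.3,234.4,271.2]);im=cv2.imread('pics/w6.png')
R=sorted([c for c,s in blobs(im,"red",20)[0] if 160<c[1]<200],key=lambda c:c[0]);print(R)
P=[plane("wrist",u,70,st) for u in R];d=P[1]-P[0]
print(P,"centre",(P[0]+P[1])/2,np.degrees(np.arctan2(d[1],d[0]))%180,np.linalg.norm(d))
s5=pickle.load(open('w5.pkl','rb'))
for a,b in zip(((211.35,23.79),(383.14,22.46)),R): print(tri([ray("wrist",a,s5),ray("wrist",b,st)]))
E
```

```text
[array([203.88, 178.12]), array([355.09, 178.34])]
[array([507.75, 160.55,  70.  ]), array([495.96, 308.55,  70.  ])] centre [501.86 234.55  70.  ] 94.55247815252324 148.47329381742105
(array([507.43, 160.71,  71.32]), [0.1, 0.1])
(array([495.64, 308.15,  71.54]), [0.0, 0.0])
```

Request:
play_rows:
  motion: "0.0009 -0.0002 0.008 0 0 0; 0.0009 -0.0002 0.022 0 0 0; 0.0009 -0.0002 0.038 0 0 0; 0.0009 -0.0002 0.054 0 0 0; 0.0009 -0.0002 0.07 0 0 0; 0.0009 -0.0002 0.084 0 0 0; 0.0009 -0.0002 0.094 0 0 0; 0.0009 -0.0002 0.096 0 0 0"

```text
t: 9.47
tool_pos: [499.1, 233.9, 172.4]
tcp_rot: [[-0.997, -0.081, -0.004], [-0.081, 0.997, -0.001], [0.004, -0.001, -1.0]]
wrist_force: [-0.7, -0.7, -3.8]
width: 14.8
```

```bash
python3 -c "
from h import *
import pickle
togo([501.4,234.2,135],94.6)
st=observe();cv2.imwrite('pics/w7.png',snapshot('wrist'));cv2.imwrite('pics/s7.png',cv2.resize(snapshot('scene')[30:180,220:400],None,fx=4,fy=4));pickle.dump(st,open('w7.pkl','wb'))"
```

```text
t 9.47 tcp [499.1 233.9 172.4] F [-0.7 -0.7 -3.8] w 14.8  GO [-0.0025  0.0001  0.0374] [-0.0007 -0.0045  0.0007] j [ 13.  11.  99.  -0.  71. -82.]
```

View pics/w7.png

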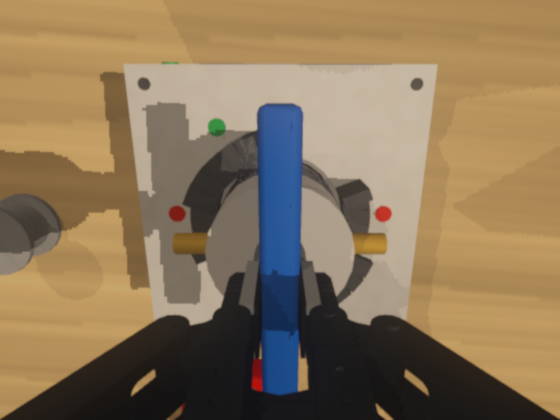

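View pics/s7.png

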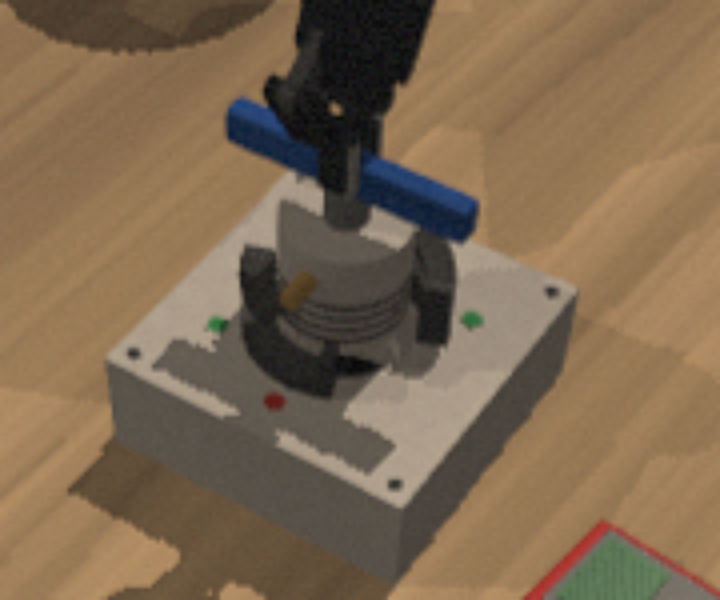

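```bash
python3 - <<'E'
from bar import *
np.set_printoptions(precision=2,suppress=True)
st=observe();im=snapshot("wrist");s2=observe()
togo([501.4,234.2,135],94.6,s2)
R=sorted([c for c,s in blobs(im,"red",20)[0] if 190<c[1]<240],key=lambda c:c[0]);print(R)
P=[plane("wrist",u,70,s2) for u in R];d=P[1]-P[0]
print("centre",(P[0]+P[1])/2,np.degrees(np.arctan2(d[1],d[0]))%180,np.linalg.norm(d), (P[0]+P[1])/2-s2["tool_pos"])
E
```

```text
t 9.62 tcp [500.8 234.4 175.6] F [-0.1  0.2 -3.9] w 14.6  GO [-0.   -0.    0.04] [0. 0. 0.] j [ 13.  11.  98.  -0.  71. -82.]
[array([176.95, 210.72]), array([381.93, 210.91])]
centre [503.19 234.81  70.  ] 94.62094920220245 149.63157220398998 [   2.37    0.39 -105.56]
```

Request:
play_rows:
  motion: "-0.0015 0 0.004 0 0 0; -0.0015 0 0.008 0 0 0; -0.0015 0 0.011 0 0 0; -0.0015 0 0.014 0 0 0; -0.0015 0 0.017 0 0 0; -0.0015 0 0.019 0 0 0; -0.0015 0 0.02 0 0 0; -0.0015 0 0.02 0 0 0"

```text
t: 10.28
tool_pos: [501.8, 234.5, 155.0]
tcp_rot: [[-0.997, -0.081, -0.001], [-0.081, 0.997, -0.0], [0.001, -0.0, -1.0]]
wrist_force: [0.7, -0.0, -3.7]
width: 14.7
```

```bash
python3 - <<'E'
from bar import *
im=snapshot("wrist");s2=observe()
togo([502,234.2,135],94.6,s2);cv2.imwrite("pics/w8.png",im)
R=sorted([c for c,s in blobs(im,"red",20)[0] if 190<c[1]<270],key=lambda c:c[0]);print(R)
P=[plane("wrist",u,70,s2) for u in R];d=P[1]-P[0]
print("centre",(P[0]+P[1])/2,np.degrees(np.arctan2(d[1],d[0]))%180,np.linalg.norm(d), (P[0]+P[1])/2-s2["tool_pos"],s2["wrist_torque"])
E
```

```text
t 10.33 tcp [501.9 234.5 155.2] F [-0.4  0.2 -3.9] w 14.5  GO [-0.0001 -0.0003  0.0202] [-0.     -0.0002  0.001 ] j [ 13.  12.  99.  -0.  69. -82.]
[array([168.57, 216.94]), array([389.91, 217.4 ])]
centre [502.20441464 234.6198657   70.        ] 94.55781522156448 149.2026714282071 [  0.3113088    0.09866832 -85.19256428] [ 0.00899808 -0.04453451 -0.0390367 ]
```

View pics/w8.png

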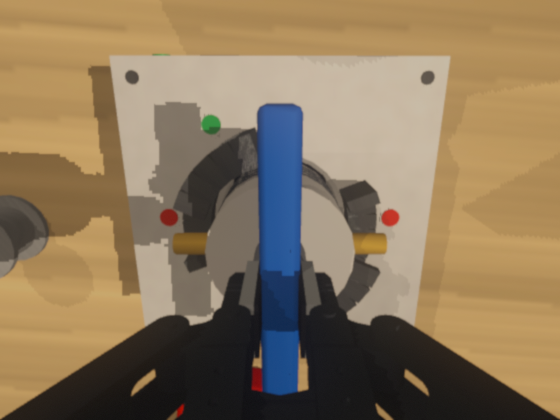

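The foot is inside the port with no contact force, so I'll keep lowering.

Request:
play_rows:
  motion: "0 0 0.003 0 0 0; 0 0 0.006 0 0 0; 0 0 0.009 0 0 0; 0 0 0.012 0 0 0; 0 0 0.015 0 0 0; 0 0 0.018 0 0 0; 0 0 0.02 0 0 0; 0 0 0.02 0 0 0"

```text
t: 11.0
tool_pos: [501.6, 234.4, 134.6]
tcp_rot: [[-0.997, -0.081, -0.001], [-0.081, 0.997, -0.0], [0.001, -0.0, -1.0]]
wrist_force: [0.3, -0.2, -3.9]
width: 14.5
```

Request:
play_rows:
  motion: "0 0 0.001 0 0 0; 0 0 0.002 0 0 0; 0 0 0.003 0 0 0; 0 0 0.0035 0 0 0; 0 0 0.0035 0 0 0"

```text
t: 11.42
tool_pos: [502.0, 234.5, 131.8]
tcp_rot: [[-0.997, -0.081, 0.0], [-0.081, 0.997, -0.0], [-0.0, -0.0, -1.0]]
wrist_force: [0.5, 0.1, -3.5]
width: 14.5
```

Request:
play_rows:
  motion: "0 0 0.0005 0 0 0; 0 0 0.001 0 0 0; 0 0 0.0015 0 0 0; 0 0 0.0015 0 0 0"

```text
t: 11.75
tool_pos: [502.3, 234.5, 131.6]
tcp_rot: [[-0.997, -0.081, 0.001], [-0.081, 0.997, 0.0], [-0.001, -0.0, -1.0]]
wrist_force: [-3.4, -0.8, 6.1]
width: 14.3
```

Contact at TCP z 131.6, close to the 131.3 mm expected for pins on the ledges. I'll ease the push and let go.

Request:
play_rows:
  motion: "0 0 -0.0008 0 0 0; 0 0 -0.0008 0 0 0; 0 0 -0.0008 0 0 0"

```text
t: 12.0
tool_pos: [502.3, 234.6, 131.6]
tcp_rot: [[-0.997, -0.081, 0.001], [-0.081, 0.997, 0.0], [-0.001, 0.0, -1.0]]
wrist_force: [-1.6, -0.8, 4.9]
width: 14.4
```

Request:
play_rows:
  motion: "0 0 0 0 0 0; 0 0 0 0 0 0; 0 0 0 0 0 0; 0 0 0 0 0 0; 0 0 0 0 0 0; 0 0 0 0 0 0; 0 0 0 0 0 0; 0 0 0 0 0 0"
  hand: 0.06

```text
t: 12.67
tool_pos: [501.9, 234.5, 131.0]
tcp_rot: [[-0.997, -0.081, -0.0], [-0.081, 0.997, -0.0], [0.0, -0.0, -1.0]]
wrist_force: [-0.2, 0.4, 0.5]
width: 59.6
```

```bash
python3 - <<'E'
from bar import *
im=snapshot("wrist");s2=observe()
togo([502,234.2,135],94.6,s2);cv2.imwrite("pics/w9.png",im)
cv2.imwrite('pics/s9.png',cv2.resize(snapshot('scene')[30:180,220:400],None,fx=4,fy=4))
E
```

```text
t 12.72 tcp [502.  234.5 131.1] F [-0.3  0.5  0.7] w 59.8  GO [-0.     -0.0003 -0.0039] [-0.     -0.      0.0009] j [ 13.  14. 100.  -0.  66. -82.]
```

View pics/w9.png

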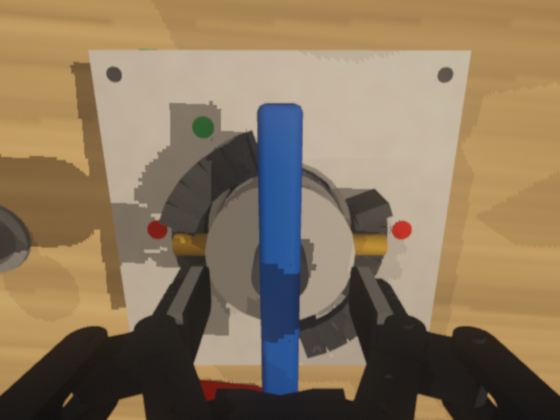

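View pics/s9.png

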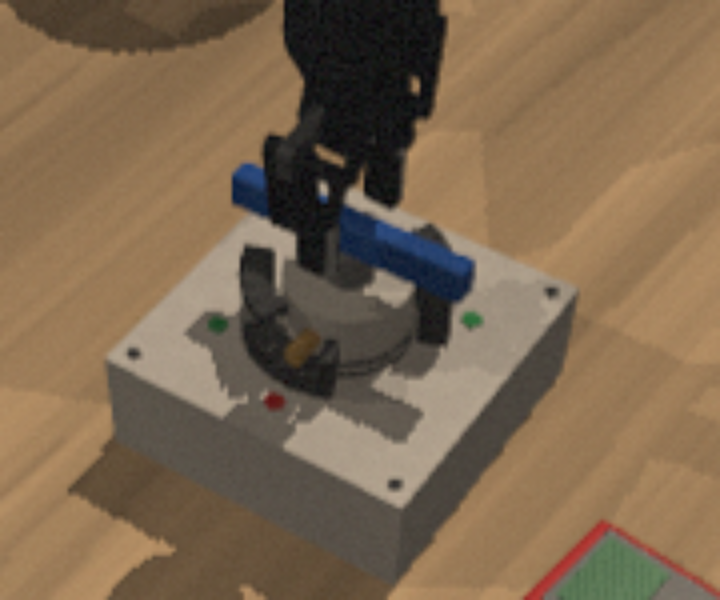

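The canister hangs free. Both pins sit level in the gaps at (188,244) and (372,244) beside the red dots, and the fingers are clear of it. Next I'll grip the bar again and turn it clockwise.

Request:
play_rows:
  motion: "0 0 0 0 0 0; 0 0 0 0 0 0; 0 0 0 0 0 0; 0 0 0 0 0 0; 0 0 0 0 0 0; 0 0 0 0 0 0; 0 0 0 0 0 0; 0 0 0 0 0 0"
  hand: 0

```text
t: 13.43
tool_pos: [502.0, 234.6, 131.3]
tcp_rot: [[-0.997, -0.081, 0.0], [-0.081, 0.997, 0.0], [-0.0, 0.0, -1.0]]
wrist_force: [-1.0, -0.2, 2.2]
width: 14.4
```

Request:
play_rows:
  motion: "0 0 0 0 0 0.03; 0 0 0 0 0 0.07; 0 0 0 0 0 0.11; 0 0 0 0 0 0.16; 0 0 0 0 0 0.2; 0 0 0 0 0 0.24; 0 0 0 0 0 0.27; 0 0 0 0 0 0.28"

```text
t: 14.1
tool_pos: [502.2, 234.6, 131.3]
tcp_rot: [[-0.98, 0.198, 0.001], [0.198, 0.98, 0.0], [-0.001, 0.0, -1.0]]
wrist_force: [0.9, 0.2, 2.6]
width: 14.5
```

```bash
python3 - <<'E'
from h import *
s=observe();togo([502,234.5,131],39.6,s);print(s["wrist_torque"])
E
```

```text
t 14.1 tcp [502.2 234.6 131.3] F [0.9 0.2 2.6] w 14.5  GO [ 0.0002 -0.0001  0.0003] [4.000e-04 6.000e-04 6.798e-01] j [ 13.  14. 100.  -0.  66. -66.]
[ 0.01087964 -0.02585155  0.14318555]
```

Turning smoothly at about 0.14 N m.

Request:
play_rows:
  motion: "0 0 0 0 0 0.05; 0 0 0 0 0 0.1; 0 0 0 0 0 0.15; 0 0 0 0 0 0.2; 0 0 0 0 0 0.25; 0 0 0 0 0 0.3; 0 0 0 0 0 0.35; 0 0 0 0 0 0.4"

```text
t: 14.77
tool_pos: [502.2, 234.5, 131.3]
tcp_rot: [[-0.825, 0.565, 0.001], [0.565, 0.825, 0.0], [-0.001, 0.0, -1.0]]
wrist_force: [-0.7, -0.9, 2.3]
width: 14.3
```

Request:
play_rows:
  motion: "0 0 0 0 0 0.05; 0 0 0 0 0 0.1; 0 0 0 0 0 0.15; 0 0 0 0 0 0.2; 0 0 0 0 0 0.24; 0 0 0 0 0 0.27; 0 0 0 0 0 0.28; 0 0 0 0 0 0.28"

```text
t: 15.43
tool_pos: [501.2, 234.3, 130.2]
tcp_rot: [[-0.638, 0.77, -0.002], [0.77, 0.638, -0.0], [0.001, -0.002, -1.0]]
wrist_force: [-0.0, 1.1, -4.2]
width: 14.5
```

```bash
python3 - <<'E'
from h import *
s=observe();togo([502,234.5,131],39.6,s);print(s["wrist_torque"])
cv2.imwrite("pics/w10.png",snapshot("wrist"))
E
```

```text
t 15.43 tcp [501.2 234.3 130.2] F [-0.   1.1 -4.2] w 14.5  GO [-0.0004  0.0007 -0.0008] [-0.0016 -0.0008  0.0013] j [ 13.  14. 100.   0.  66. -27.]
[-0.00676542  0.01356873  0.00396674]
```

View pics/w10.png

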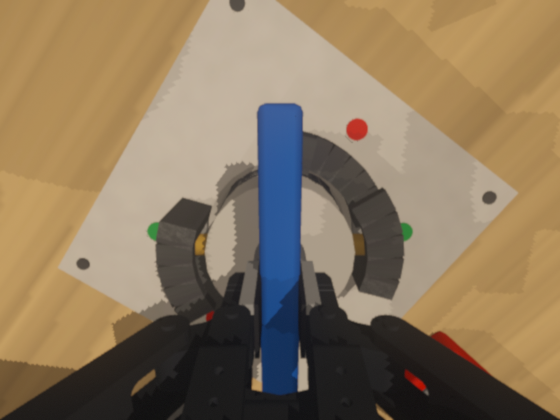

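The full weight is back on the fingers (Fz −4.2 N), so the pins are over the notches. I'll lower 8 mm.

Request:
play_rows:
  motion: "0 0 0.002 0 0 0; 0 0 0.004 0 0 0; 0 0 0.006 0 0 0; 0 0 0.0075 0 0 0; 0 0 0.0085 0 0 0; 0 0 0.0085 0 0 0; 0 0 0.0085 0 0 0"

```text
t: 16.07
tool_pos: [501.9, 234.5, 123.2]
tcp_rot: [[-0.638, 0.77, 0.0], [0.77, 0.638, -0.0], [-0.0, -0.0, -1.0]]
wrist_force: [-3.9, -1.7, 4.5]
width: 14.6
```

Bottomed at z 123.2, down 8 mm. I'll release and raise the hand.

Request:
play_rows:
  motion: "0 0 0 0 0 0; 0 0 0 0 0 0; 0 0 0 0 0 0; 0 0 0 0 0 0; 0 0 0 0 0 0; 0 0 0 0 0 0; 0 0 0 0 0 0; 0 0 0 0 0 0"
  hand: 0.06

```text
t: 16.73
tool_pos: [502.0, 234.5, 122.6]
tcp_rot: [[-0.638, 0.77, 0.0], [0.77, 0.638, 0.0], [-0.0, 0.0, -1.0]]
wrist_force: [0.7, 0.2, 0.3]
width: 59.8
```

Request:
play_rows:
  motion: "0 0 -0.005 0 0 0; 0 0 -0.02 0 0 0; 0 0 -0.04 0 0 0; 0 0 -0.06 0 0 0; 0 0 -0.08 0 0 0; 0 0 -0.095 0 0 0; 0 0 -0.1 0 0 0; 0 0 -0.1 0 0 0"

```text
t: 17.4
tool_pos: [502.9, 234.8, 224.5]
tcp_rot: [[-0.638, 0.77, 0.003], [0.77, 0.638, 0.001], [-0.002, 0.003, -1.0]]
wrist_force: [0.5, 0.7, -0.2]
width: 60.1
```

```bash
python3 - <<'E'
from bar import *
np.set_printoptions(precision=1,suppress=True)
im=snapshot("wrist");s=observe();togo([502,234.5,231],39.6,s);cv2.imwrite("pics/w11.png",im)
S=snapshot('scene');cv2.imwrite('pics/s11.png',S);cv2.imwrite('pics/s11c.png',cv2.resize(S[50:180,230:380],None,fx=4,fy=4,interpolation=cv2.INTER_CUBIC))
r,c=barpts(im);print(r)
A=ends(c)
P=[plane("wrist",a,142,s) for a in A];d=P[0]-P[1];print((P[0]+P[1])/2,np.degrees(np.arctan2(d[1],d[0]))%180,np.linalg.norm(d))
E
```

```text
t 17.45 tcp [502.1 234.6 222.9] F [-0.4  0.5 -0.5] w 60.1  GO [ 0. -0. -0.] [0. 0. 0.] j [ 13.   8.  96.  -0.  76. -27.]
((277.4999694824219, 204.99998474121094), (22.999996185302734, 209.99996948242188), 0.0)
[499.5 236.4 142. ] 129.57483546866234 144.83010922130788
```

View pics/w11.png

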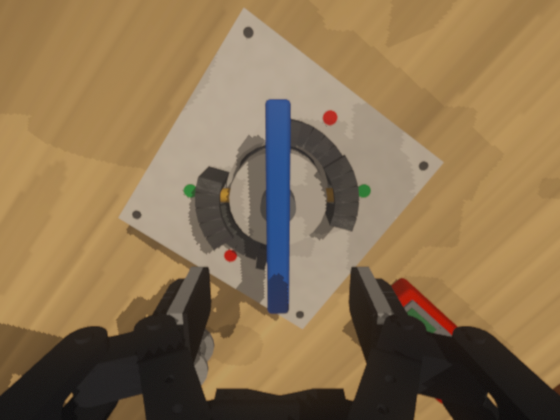

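View pics/s11c.png

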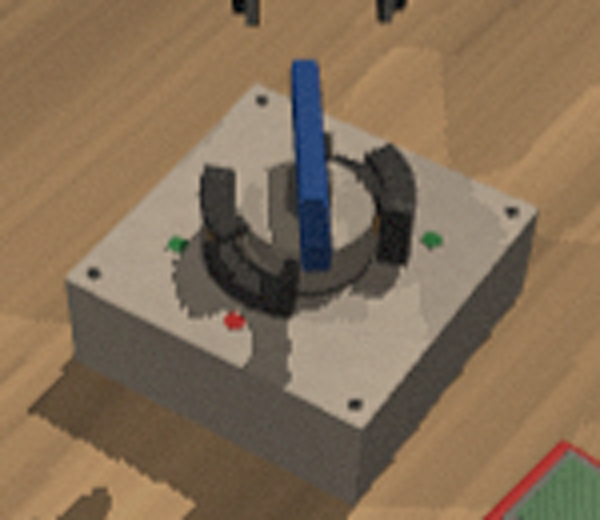

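View pics/s11.png

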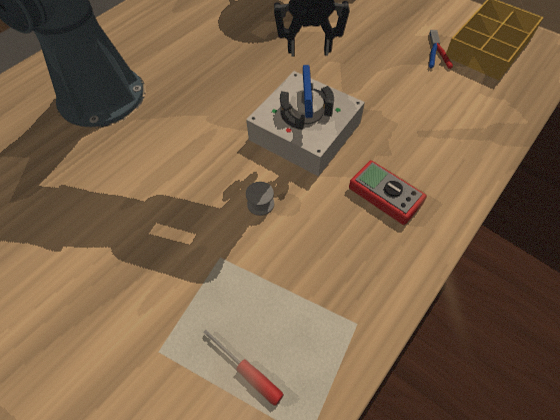

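```bash
python3 - <<'E'
from h import *
np.set_printoptions(precision=1,suppress=True)
s=observe()
print(tri([ray("wrist",(277.8,313),s),ray("scene",(308.6,99.5))]))
print(tri([ray("wrist",(277.8,100),s),ray("scene",(230+304/4,50+61/4))]))
print(np.round(s["tool_pos"],1))
hand_in()
E
```

```text
(array([538.6, 187.8, 159.3]), [0.5, 0.5])
(array([453. , 292.2, 136.2]), [0.2, 0.2])
[501.6 234.4 221.9]
the job is handed in; nothing more can be done
```

I picked the canister up by its bar, lowered it into the port until both pins rested on the ledges, and let go so it hung free. I then gripped the bar again, turned it 55° clockwise, lowered it about 8 mm into the notches and released it. The hand was backed off 100 mm upward and the job handed in at about 17.5 s; `hand_in` gave no verdict.

**Checks that agreed**
- **Hang:** the pins came to rest with the tool at z 131.6 mm, against 131.3 mm expected. After release, the picture showed both pins level in the gaps.
- **Notches:** after the turn the fingers carried the full weight, and lowering bottomed out at z 123.2 mm, so the pins dropped about 8 mm.
- **Lock direction:** the final wrist picture put the canister's y axis at 39.6°, against 39.7° for the green dots.
- **Bystanders:** the meter, spool and screwdriver look unmoved in the last scene picture. I did not measure their positions.

**Checks that disagreed**
- **Final bar height:** triangulating the two ends of the bar gave 159 mm and 136 mm, against 142 mm expected. The end pixels were picked coarsely and the arm was still settling, so I relied on the tool's height instead and did not repeat the measurement.
- **Camera offsets:** the top and wrist cameras differed by about 2 mm in x. The wrist camera's estimate of the port's x also varied by about 2 mm with distance.

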